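# Shift a gearbox selector to its second notch

### The job

Before this gearbox is packed, its selector has to be in second. Pull the sprung knob up out of the first notch (one pip), turn it clockwise towards the two pips, feel for the second notch and let the knob drop fully home in it. Never force the knob against its pull-out stop or the walls of a notch, let go of it, and leave everything else as it lies.

Things in the scene. Friction and masses are not known exactly. Their poses are not given: they have to be found in the camera images.
- gearbox: the aluminium gearbox with the selector knob, fixed to the bench: case 180 x 130 mm (x, y) on a 200 x 150 mm foot, flat top 90 mm up. Origin: centre of the underside; x towards the end with the pips, z up. The knob's upright axis stands at x = 20 mm, y = 0. Raised 6 mm pips on the top beside the dial: one pip 32 deg from x towards y (first notch), two pips 30 deg from x towards -y (about the second)
- plate (a point): on the knob's axis, at the face (100 mm up) of the steel notch plate hidden under the knob's skirt. Home, the knob's key sinks 6 mm below this face. The key is 8 mm wide, the notches 11 mm, 34 mm from the axis: it enters only within about 2.5 deg of a notch's middle. The face goes on past the second notch. Axes as the gearbox
- knob: the black sprung selector knob: an upright grip bar 46 x 16 mm (own x, y), 40 mm high, on a round skirt 92 mm across. Origin: on the turning axis, 90 mm above the bench when home, rising with the knob; x along the bar towards the pointer rib, z up. Skirt's upper face 18 mm above the origin, top of the bar 58 mm above it. A spring draws it down, 5 N when home, 7.5 N at 10 mm; 1.3 N of weight besides
- grip (a point): the middle of the grip bar, on the axis, 43 mm above the knob's origin (25 mm above the skirt, 15 mm below the bar's top)
- pull (a joint): how far the knob is pulled up, m: 0 = fully home in a notch, about 0.006 = key riding on the plate's face, about 0.010 = against the pull-out stop. Stop, plate and notch walls stand up to 30 N of press from the knob
- turn (a joint): how far the knob is turned clockwise seen from above, rad, from the first notch (0, within 0.03 at the start). The second notch differs from unit to unit: its middle lies somewhere from 0.84 to 1.33 (nominal 1.08, at the two pips), so it must be felt for. The stop is at 1.72. In a notch the knob has about 0.04 of play either way; turned further, the key bears on the notch's wall
- spare_case: a like gear case, fixed to the bench, with a plain round steel plug and no knob; bystander
- bearing: loose steel bearing ring, 30 mm across, 9 mm high, lying on the rear of the gearbox's top; bystander
- bushing: loose brass bushing, 32 mm across, 14 mm high, on top of the spare case; bystander
- wrench: loose open-ended wrench 170 mm long, lying; bystander
- driver: loose screwdriver 190 mm long, lying; bystander
- grease: loose jar 64 mm across, 90 mm high; bystander
- sprocket: loose dark steel hub disc, 70 mm across, 25 mm high; bystander
- carton: loose cardboard carton 120 x 80 x 70 mm; bystander

How it is judged (in metres and radians):
On the way, in this order (a step that is already met when the one before it is completed fails the run):
1. the knob is pulled up clear of the first notch (value of joint pull above 0.0055 m and value of joint turn below 0.4 rad), for 0.1 s.
2. the knob is turned clockwise across the plate, still raised (value of joint pull above 0.004 m and value of joint turn above 0.5 rad), for 0.1 s.
At the end, for the whole second after the job is handed in: the knob is home in the second notch: turned more than 0.75 rad from the first, less than 2 mm above its lowest position, at rest and released (value of joint turn above 0.75 rad and value of joint pull below 0.002 m and velocity of joint turn between -0.05 and 0.05 rad/s); the robot touches nothing.
It fails at once if the knob is forced: its key or flange presses on the notch walls, plate or pull-out stop with more than 30 N (contact force between knob and gearbox above 30 N).
It fails at once if a bystander is moved by more than 15 mm (distance of any of bearing, bushing, wrench, driver, grease, sprocket, carton from where it was at the start of the episode above 0.015 m).
It also fails if it takes over 64 s, if anything falls off the work surface, if the arm or the gripper's body presses on something with over 40 N, if the wrist force passes 120 N, or if a joint passes its speed limit or range.

### The arm

A 6-joint arm with a two-finger parallel gripper is mounted at the origin on the work surface. World frame = base frame: x ahead of the robot, y to its left, z up, the work surface at z = 0. Lengths are in mm, angles in rad, forces in N, time in s.
With the tool pointing down it reaches from about 250 to 800 mm from the base axis. Payload 3.9 kg.
Tool frame: the origin (TCP) lies on the centre line of the jaws, within the pads' length; the fingertips stand 19 mm ahead of it and the grasp point (between the pads) is the TCP; y points along the fingers, x is the direction in which the jaws open and shut, and the axes are right-handed (so a half turn about y gives the same grasp; the last joint's range is limited). The gripper opens to 85 mm and grips with 20 to 120 N. Pads are 22 mm wide; open, the fingers measure 114 mm over their backs; the gripper's body (76 mm by 85 mm) begins 54 mm behind the grasp point. The pads swing forward as they close: fully open they stand 13 mm farther back than shut.
Start: joints at [-1.129, 0.26, -0.138, 1.173, 0, 1.571], TCP at [224.467, -474.584, 250.304] pointing down, gripper open.
Joint ranges: [-2.78, 2.78], [-0.83, 1.72], [-1.28, 1.37], [-1.9, 2.12], [-1.57, 1.48], [-3.14, 3.14]. Speed limits (rad/s): [2.57, 2.57, 3.14, 3.14, 3.14, 3.14].

### API

Orientations are given as a 3x3 rotation matrix whose columns are the frame's x, y, z axes.
In Python, from rig import * gives the robot as it stands.
- The arm moves only by the tool play_rows, never from a script. Its argument "rows" is a list of rows, each a list of 3 entries, a list of its own where there are three numbers: the closure, from -1 (fully open) to 1 (shut), so that 0 is half open, then the shift along the tool's x, y, z in m, then the turn about the tool's y in rad. A call has exactly 5 rows; each row shifts and turns the commanded pose from where the row before left it, along the tool's axes as they then stand; what a row does not reach is not made up. A row lasts 1/8 s, in which the tool goes at most 62.5 mm and 10.7 degrees, less where a joint would pass 70% of its speed; a pose out of reach is approached as far as the arm can. A call with a gripper value outside its range is refused whole. The fingers move at their own pace and stop on an object; "squeeze" is the grip in N (left out, the last holds). Time passes only in rows, so rows that do not move let the fingers close, or fill a call up. It gives the time, the measured TCP pose, the force and the opening at its end, in the units of the state.
- get_state(): the state, without advancing time (a new reading comes with each control period).
- get_image(name): name is "scene" or "top" or "wrist"; returns the picture (420x560x3 uint8, blue, green, red); there is no depth.
- calibration(name): a dict with "mtx" (3x3 intrinsics, pixels), "origin" and "orientation" of the camera in the world; the wrist camera has in their place "T_tool_cam" (4x4, takes a point from camera to tool coordinates, whose origin is the TCP and whose axes are the tool frame's). Camera axes: x right, y up, looking along -z (the intrinsics and any distortion apply to the point x, -y, -z); pixel columns grow to the right and rows downward; lengths in mm; the calibration is good to about 2 mm. A picture is of the moment at which its call begins: read the wrist's pose just before it. calibration takes no time and is no camera call.
- job_done(): hands the job in, once; it reports no verdict.
The state is a dict: "clock": time; "joints": joint angles; "qvel": joint speeds; "tau": joint torques, N m; "ee_pos": TCP position; "orientation": TCP orientation; "ft_force": force on the tool from outside, world axes, zero at the start; "wrist_torque": the same for the moment, N m; "gripper_width": finger opening in mm.
Only numpy, scipy, OpenCV 4.12 (cv2) and the standard library are available. Lean on these libraries where they do the work, as an engineer would, in place of code of your own. Each camera call takes 0.05 s, during which the arm holds its last target. There are 200 camera calls.

## Working session

There is one attempt and no reset: what is moved stays moved. The work goes in short steps, Python scripts to look and compute and a tool call to move; the robot and the scene stay as the last step left them, time stands still between calls to the robot, and variables do not carry over. Pictures are saved under pics/ and viewed, about 8 in all and at most 12, crops included, and the job is handed in when it is done.

Besides the shell and the picture viewer there is one more tool, called in YAML: its name, and indented under it one key for each argument. play_rows: Moves the arm, as the interface text tells. Its arguments: {"type":"object","properties":{"rows":{"type":"array"},"squeeze":{"type":"number"}},"required":["rows"]}

```bash
mkdir -p pics; python3 - <<'E'
from rig import *
import cv2
s=get_state();print(s)
for n in("scene","top"):
    cv2.imwrite(f"pics/{n}0.png",get_image(n));print(n,calibration(n))
print(calibration("wrist"))
E
```

```text
{'clock': 0.0, 'joints': array([-1.12899823e+00,  2.60689265e-01, -1.39396898e-01,  1.17268885e+00,
       -3.48815807e-06,  1.57078427e+00]), 'qvel': array([-9.62825802e-04,  9.73350209e-05,  1.17222278e-03, -7.30252907e-05,
        1.80506667e-04,  9.59572991e-04]), 'tau': array([-9.98260862e-05, -4.05676281e+01,  2.53924674e+01,  1.86865311e-02,
       -1.29156970e-04, -5.94356649e-06]), 'ee_pos': array([ 224.19195071, -474.00224488,  249.45158306]), 'orientation': array([[ 4.27575669e-01, -8.49172005e-04,  9.03979162e-01],
       [-9.03977396e-01,  1.78721113e-03,  4.27576512e-01],
       [-1.97868763e-03, -9.99998042e-01, -3.46430213e-06]]), 'ft_force': array([0.62244648, 0.43590222, 0.62364612]), 'wrist_torque': array([-0.00092485, -0.00021263, -0.02319137]), 'gripper_width': 85.3019928711873}
scene {'mtx': array([[381.19015904,   0.        , 279.40289588],
       [  0.        , 381.19015904, 209.39101281],
       [  0.        ,   0.        ,   1.        ]]), 'origin': array([854.58325969, 544.13213914, 818.47408766]), 'orientation': array([[-0.90068668, -0.31873371,  0.2952496
[... 312 characters left out ...]
7 , 1602.99563218]), 'orientation': array([[ 0.00183144,  0.98750445, -0.15758046],
       [-0.99987637,  0.00426927,  0.01513327],
       [ 0.01561693,  0.15753326,  0.98739019]])}
{'mtx': array([[367.10060293,   0.        , 275.87863161],
       [  0.        , 367.10060293, 207.67599264],
       [  0.        ,   0.        ,   1.        ]]), 'T_tool_cam': array([[ 9.99999889e-01,  3.15677515e-04, -3.50204222e-04,
        -3.23636740e-01],
       [-4.26778992e-04,  2.90371040e-01, -9.56914039e-01,
        -1.23558058e+02],
       [-2.00387082e-04,  9.56914082e-01,  2.90371142e-01,
         7.34359704e+01],
       [ 0.00000000e+00,  0.00000000e+00,  0.00000000e+00,
         1.00000000e+00]])}
```

View pics/top0.png

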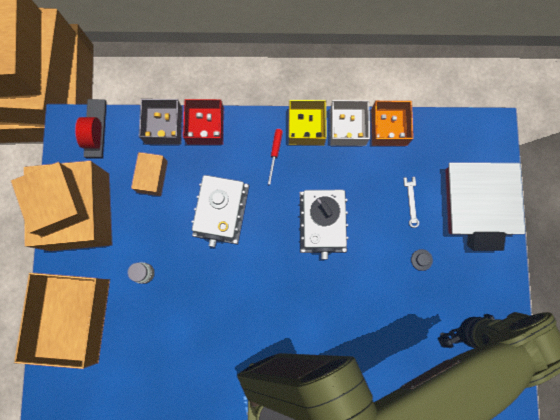

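View pics/scene0.png

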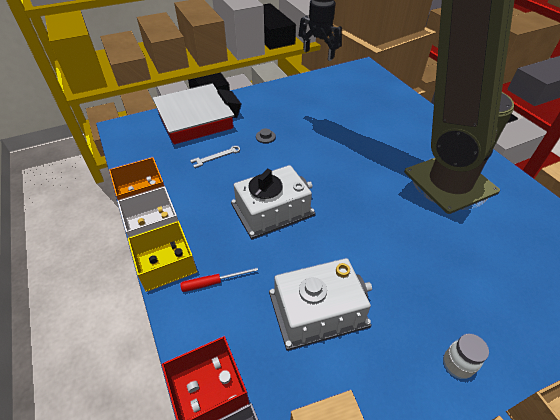

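The top view shows the gearbox at about (323,222) px with the dark knob at (325,210) and the bearing at (315,239). The scene view agrees: the knob is at (265,185) and the spare case is well clear.

```bash
cat > h.py <<'E'
import numpy as np,cv2
from rig import *
def ray(u,v,z,name,st=None):
    c=calibration(name);M=c["mtx"]
    d=np.array([(u-M[0,2])/M[0,0],-(v-M[1,2])/M[1,1],-1.])
    if name=="wrist":
        T=c["T_tool_cam"];R=st["orientation"]@T[:3,:3];o=st["ee_pos"]+st["orientation"]@T[:3,3]
    else: R,o=c["orientation"],c["origin"]
    d=R@d
    return o+d*(z-o[2])/d[2]
E
python3 - <<'E'
from h import *
im=cv2.imread("pics/top0.png")
c=im[170:275,280:370]
g=c.max(2)
m=((g<75)*255).astype(np.uint8)
cs,_=cv2.findContours(m,0,2);k=max(cs,key=cv2.contourArea)
(u,v),r=cv2.minEnclosingCircle(k);u+=280;v+=170
print(u,v,r,ray(u,v,108,"top"))
hsv=cv2.cvtColor(c,cv2.COLOR_BGR2HSV)
w=((hsv[...,1]<60)&(g>130))*255
cs,_=cv2.findContours(cv2.morphologyEx(w.astype(np.uint8),cv2.MORPH_OPEN,np.ones((9,9))),0,2);k=max(cs,key=cv2.contourArea)
b=cv2.boxPoints(cv2.minAreaRect(k))+[280,170]
for p in b:print(p,ray(*p,90,"top"))
cv2.imwrite("pics/c1.png",cv2.resize(c,None,fx=6,fy=5.7,interpolation=2))
E
```

```text
324.5 210.5 7.905794143676758 [ 569.26431683 -132.24116612  108.        ]
[304. 219.] [545.38492749 -70.08576807  90.        ]
[346. 219.] [ 545.93207482 -200.18401573   90.        ]
[346. 246.] [ 462.10957857 -198.84474899   90.        ]
[304. 246.] [461.6785256  -69.86928817  90.        ]
```

View pics/c1.png

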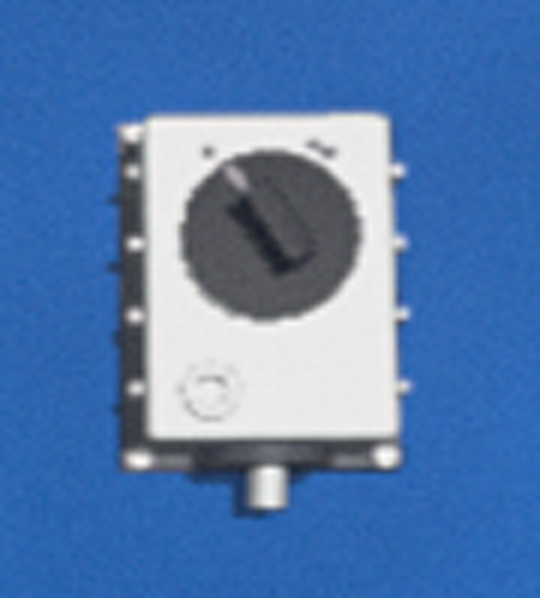

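play_rows:
  rows:
    - [-1,[-0.016,0,0.045],0]
    - [-1,[-0.016,0,0.0455],0]
    - [-1,[-0.016,0,0.0455],0]
    - [-1,[-0.016,0,0.0455],0]
    - [-1,[-0.016,0,0.0455],0]

```text
clock: 0.72
ee_pos: [396.2, -303.9, 249.9]
orientation: [[0.427, -0.001, 0.904], [-0.904, 0.0, 0.427], [-0.001, -1.0, -0.0]]
ft_force: [0.1, -1.1, 0.7]
gripper_width: 85.4
```

play_rows:
  rows:
    - [-1,[-0.016,0,0.0455],0]
    - [-1,[-0.016,0,0.0455],0]
    - [-1,[-0.016,0,0.0455],0]
    - [-1,[-0.016,0,0.0455],0]
    - [-1,[-0.017,0,0.0455],-0.1]

```text
clock: 1.35
ee_pos: [567.2, -133.4, 249.8]
orientation: [[0.518, -0.001, 0.855], [-0.855, 0.0, 0.518], [-0.0, -1.0, -0.001]]
ft_force: [-0.1, -0.5, 0.6]
gripper_width: 85.4
```

play_rows:
  rows:
    - [-1,[0,0,0],0]
    - [-1,[0,0,0],0]
    - [-1,[0,0,0],0]
    - [-1,[0,0,0],0]
    - [-1,[0,0,0],0]

```text
clock: 1.98
ee_pos: [566.1, -135.4, 250.5]
orientation: [[0.515, 0.0, 0.857], [-0.857, -0.0, 0.515], [0.0, -1.0, 0.0]]
ft_force: [0.2, 0.4, -0.3]
gripper_width: 85.2
```

```bash
python3 - <<'E'
from h import *
s=get_state();im=get_image("wrist");np.save("pics/w1.npy",np.r_[s["ee_pos"],s["orientation"].ravel()])
print(s);cv2.imwrite("pics/w1.png",im)
E
```

```text
{'clock': 1.975, 'joints': array([-2.34679414e-01,  3.58374256e-01,  5.30414060e-03,  1.21754268e+00,
       -2.61972125e-05,  2.36636845e+00]), 'qvel': array([ 0.00492704,  0.00210993,  0.00370039,  0.0002136 ,  0.00064994,
       -0.00060412]), 'tau': array([-7.48120045e-03, -4.63024163e+01,  2.56490886e+01,  3.31828523e-03,
       -1.88567464e-05,  1.51539202e-04]), 'ee_pos': array([ 566.08368153, -135.35010305,  250.49634712]), 'orientation': array([[ 5.14603169e-01,  1.72410688e-04,  8.57428451e-01],
       [-8.57428456e-01, -6.81563134e-05,  5.14603186e-01],
       [ 1.47162251e-04, -9.99999983e-01,  1.12756375e-04]]), 'ft_force': array([ 0.21602969,  0.44135726, -0.26606823]), 'wrist_torque': array([ 0.00376272, -0.06359686,  0.00750045]), 'gripper_width': 85.23607259782382}
```

View pics/w1.png

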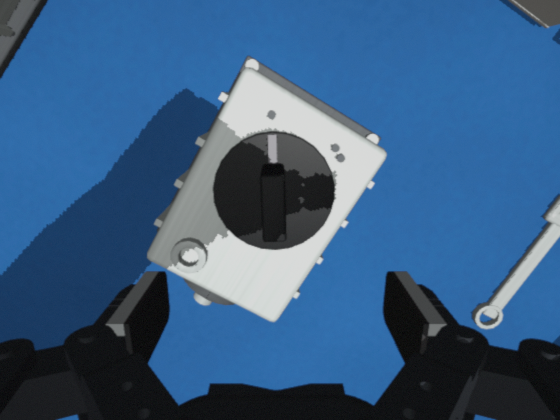

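The wrist view shows the skirt as a circle around (274,190) px with the bar almost vertical in the picture. The rib is at (272,150), one pip at (271,114), two pips at (337,152) and the bearing at (188,256).

```bash
python3 - <<'E'
from h import *
im=cv2.imread("pics/w1.png");a=np.load("pics/w1.npy");s=dict(ee_pos=a[:3],orientation=a[3:].reshape(3,3))
g=im.max(2);roi=np.zeros_like(g);cv2.circle(roi,(274,190),75,255,-1)
m=((g<62)&(roi>0)).astype(np.uint8)*255
m=cv2.morphologyEx(m,cv2.MORPH_OPEN,np.ones((3,3)))
cs,_=cv2.findContours(m,0,2);k=max(cs,key=cv2.contourArea);h=cv2.convexHull(k)
e=cv2.fitEllipse(h);print(e,cv2.boundingRect(h))
c=ray(*e[0],108,"wrist",s);print("centre",c)
P=lambda u,v,z:ray(u,v,z,"wrist",s)
ang=lambda p:np.degrees(np.arctan2(*(p-c)[[1,0]]))
print("pip1",ang(P(271,114,91)),"pips",ang(P(337.5,152.5,91)),"rib",ang(P(272,142,109)))
print("edge yaw",ang(c+P(247,66,90)-P(150,255,90)),ang(c+P(386,155,90)-P(273,320,90)))
# bar top: darkest region columns
t=((g<30)&(roi>0)).astype(np.uint8)*255
for v in range(165,245,8):
    r=np.where(t[v])[0];print(v,r.min() if len(r) else 0,r.max() if len(r) else 0,g[v,250:300:3])
E
```

```text
((273.1693115234375, 190.9641571044922), (113.63933563232422, 120.28524017333984), 93.90483093261719) (214, 142, 120, 107)
centre [ 569.87280444 -130.41399981  108.        ]
pip1 32.64208183057491 pips -31.136366217643708 rib 32.1444260009793
edge yaw 1.2146228326143933 0.12565967316170243
165 262 282 [37 35 33 35 27 17 17 13 13 13 11 46 82 82 82 82 83]
173 260 296 [33 34 35 34 13  7 13 16 12  8 13 13 31 30 32 34 39]
181 258 331 [33 31 33 31 29 30 30 34 31 33 29 24 31 32 31 30 30]
189 228 332 [32 31 32 32 26 30 32 30 31 33 30 27 27 32 31 30 32]
197 217 332 [31 30 31 30 21 30 30 32 32 32 31 25 28 27 27 28 35]
205 217 330 [30 30 31 31 26 32 30 29 29 31 29 24 26 28 28 30 28]
213 222 287 [29 29 32 29 20 30 33 32 28 29 28 22 27 35 49 56 63]
221 224 285 [28 29 30 29 20 30 28 26 28 29 25 24 54 64 64 63 63]
229 231 285 [26 27 25 27 34 30 26 29 27 29 29 24 49 61 61 60 62]
237 263 277 [56 57 58 58 41 23 26 26 25 26 53 53 41 59 59 58 57]
```

play_rows:
  rows:
    - [-1,[0,0,0],-0.158]
    - [-1,[0,0,0],-0.158]
    - [-1,[0,0,0],-0.158]
    - [-1,[0,0,0],-0.158]
    - [-1,[0,0,0],-0.158]

```text
clock: 2.65
ee_pos: [566.4, -134.9, 250.4]
orientation: [[0.973, 0.0, 0.232], [-0.232, -0.0, 0.973], [0.0, -1.0, 0.0]]
ft_force: [0.6, 0.2, -0.4]
gripper_width: 85.1
```

play_rows:
  rows:
    - [-1,[0,0,0],-0.158]
    - [-1,[0,0,0],-0.158]
    - [-1,[0,0,0],-0.158]
    - [-1,[0,0,0],-0.158]
    - [-1,[0,0,0],-0.158]

```text
clock: 3.28
ee_pos: [566.4, -134.9, 250.4]
orientation: [[0.849, 0.0, -0.528], [0.528, 0.0, 0.849], [0.0, -1.0, -0.0]]
ft_force: [-0.0, 0.3, 0.7]
gripper_width: 85.4
```

play_rows:
  rows:
    - [-1,[0,0,0],-0.158]
    - [-1,[0,0,0],-0.158]
    - [-1,[0,0,0],-0.158]
    - [-1,[0,0,0],-0.158]
    - [-1,[0,0,0],-0.158]

```text
clock: 3.9
ee_pos: [566.4, -134.9, 250.4]
orientation: [[0.223, 0.0, -0.975], [0.975, 0.0, 0.223], [0.0, -1.0, -0.0]]
ft_force: [0.2, -0.8, -0.6]
gripper_width: 85.8
```

play_rows:
  rows:
    - [-1,[0,0,0],-0.158]
    - [-1,[0,0,0],-0.158]
    - [-1,[0,0,0],-0.158]
    - [-1,[0,0,0],-0.16]
    - [-1,[0.0014,0,-0.006],-0.16]

```text
clock: 4.53
ee_pos: [571.2, -131.4, 250.5]
orientation: [[-0.538, -0.0, -0.843], [0.843, -0.0, -0.538], [-0.0, -1.0, 0.0]]
ft_force: [1.1, 0.6, -0.5]
gripper_width: 85.5
```

play_rows:
  rows:
    - [-1,[0,0,0],0]
    - [-1,[0,0,0],0]
    - [-1,[0,0,0],0]
    - [-1,[0,0,0],0]
    - [-1,[0,0,0],0]

```text
clock: 5.15
ee_pos: [571.4, -131.1, 250.3]
orientation: [[-0.534, -0.0, -0.845], [0.845, -0.0, -0.534], [-0.0, -1.0, 0.0]]
ft_force: [-0.6, -0.4, -0.5]
gripper_width: 85.4
```

```bash
python3 - <<'E'
from h import *
s=get_state();im=get_image("wrist");np.save("pics/w2.npy",np.r_[s["ee_pos"],s["orientation"].ravel()])
print(s["joints"],s["ee_pos"],s["orientation"][:,0],s["ft_force"])
cv2.imwrite("pics/w2f.png",im)
cv2.imwrite("pics/w2.png",cv2.resize(im[90:290,176:376],None,fx=3,fy=3,interpolation=2))
E
```

```text
[-2.25538766e-01  3.65960078e-01  1.63963025e-02  1.22125781e+00
 -3.09043248e-05 -7.89342112e-01] [ 571.39232399 -131.11119914  250.3153495 ] [-5.34404753e-01  8.45228703e-01 -3.83205793e-06] [-0.55794124 -0.35363257 -0.48593634]
```

View pics/w2.png

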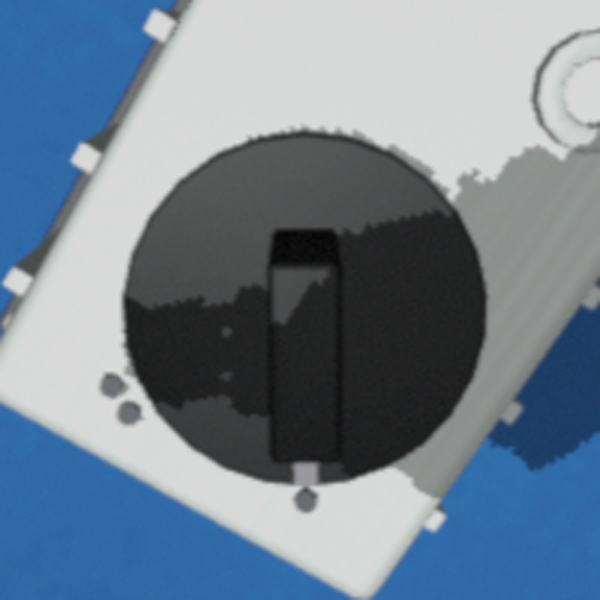

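The close crop shows the bar top spanning (270–341, 265–462), the skirt spanning (124–487, 131–487), and the rib pointing straight at the first pip. The bar lies parallel to the tool's z.

```bash
python3 - <<'E'
from h import *
a=np.load("pics/w2.npy");s=dict(ee_pos=a[:3],orientation=a[3:].reshape(3,3));R=s["orientation"]
for u,v,z in((305.5,309,108),(305.5,363.5,148)):
    p=ray(176+u/3,90+v/3,z,"wrist",s);print(p,R.T@(p-a[:3]))
a=np.load("pics/w1.npy");s=dict(ee_pos=a[:3],orientation=a[3:].reshape(3,3))
print(ray(274.5,190,108,"wrist",s))
E
```

```text
[ 565.92975664 -132.52340178  108.        ] [  1.72613311 142.31555621   5.36615204]
[ 567.49008938 -131.75843366  148.        ] [  1.53870361 102.31548832   3.64010071]
[ 572.2576722  -130.77861354  108.        ]
```

play_rows:
  rows:
    - [-1,[0.0008,0.02,0.002],0]
    - [-1,[0,0.03,0],0]
    - [-1,[0,0.03,0],0]
    - [-1,[0,0.02,0],0]
    - [-1,[0,0.015,0],0]
  squeeze: 30

```text
clock: 5.82
ee_pos: [569.0, -131.4, 134.3]
orientation: [[-0.535, -0.001, -0.845], [0.845, 0.0, -0.535], [0.001, -1.0, 0.001]]
ft_force: [0.6, 0.3, 0.4]
gripper_width: 85.6
```

play_rows:
  rows:
    - [-0.5,[0,0,0],0]
    - [-0.1,[0,0,0],0]
    - [0.2,[0,0,0],0]
    - [0.3,[0,0,0],0]
    - [0.4,[0,0,0],0]

```text
clock: 6.45
ee_pos: [569.5, -131.5, 135.7]
orientation: [[-0.535, 0.001, -0.845], [0.845, -0.0, -0.535], [-0.0, -1.0, -0.001]]
ft_force: [0.9, -0.6, -0.3]
gripper_width: 25.5
```

```bash
python3 - <<'E'
from h import *
s=get_state();im=get_image("wrist")
print(s["ee_pos"],s["gripper_width"],s["ft_force"],s["wrist_torque"])
cv2.imwrite("pics/w3.png",im)
E
```

```text
[ 569.54721267 -131.51784582  135.68275951] 25.536604281081193 [ 0.92209179 -0.62584853 -0.31272772] [-0.01157053  0.0224262   0.02148193]
```

View pics/w3.png

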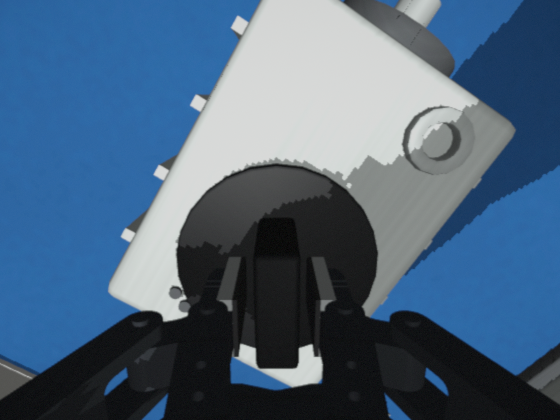

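The bar (255–300 px) stands about centred between the pads (240 and 312 px). Next I close gently.

play_rows:
  rows:
    - [0.5,[0,0,0],0]
    - [0.6,[0,0,0],0]
    - [0.7,[0,0,0],0]
    - [0.8,[0,0,0],0]
    - [0.9,[0,0,0],0]
  squeeze: 35

```text
clock: 7.12
ee_pos: [569.3, -131.4, 135.4]
orientation: [[-0.535, -0.0, -0.845], [0.845, 0.0, -0.535], [0.0, -1.0, -0.0]]
ft_force: [-0.2, 0.9, 1.5]
gripper_width: 15.6
```

play_rows:
  rows:
    - [1,[0,0,0],0]
    - [1,[0,0,0],0]
    - [1,[0,0,0],0]
    - [1,[0,0,0],0]
    - [1,[0,0,0],0]

```text
clock: 7.75
ee_pos: [569.3, -131.4, 135.3]
orientation: [[-0.535, -0.0, -0.845], [0.845, 0.0, -0.535], [0.0, -1.0, -0.0]]
ft_force: [-1.4, 0.7, 2.7]
gripper_width: 15.3
```

```bash
python3 -c "
from h import *
s=get_state();print(s['ee_pos'],s['gripper_width'],s['ft_force'],s['wrist_torque'],s['orientation'][:,0])"
```

```text
[ 569.27836198 -131.37709579  135.34521172] 15.342298693354925 [-1.38439237  0.74430565  2.6632741 ] [0.19558417 0.25724241 0.0609722 ] [-5.34764532e-01  8.45001093e-01  2.19985863e-04]
```

play_rows:
  rows:
    - [1,[0,-0.002,0],0]
    - [1,[0,-0.002,0],0]
    - [1,[0,-0.002,0],0]
    - [1,[0,-0.002,0],0]
    - [1,[0,0,0],0]

```text
clock: 8.38
ee_pos: [569.2, -131.4, 143.3]
orientation: [[-0.535, -0.0, -0.845], [0.845, 0.0, -0.535], [0.0, -1.0, 0.0]]
ft_force: [2.0, 0.1, -7.5]
gripper_width: 15.3
```

play_rows:
  rows:
    - [1,[0,0,0],0]
    - [1,[0,0,0],0]
    - [1,[0,0,0],0]
    - [1,[0,0,0],0]
    - [1,[0,0,0],0]

```text
clock: 9.0
ee_pos: [569.2, -131.4, 143.2]
orientation: [[-0.535, -0.0, -0.845], [0.845, 0.0, -0.535], [0.0, -1.0, 0.0]]
ft_force: [1.5, 0.7, -8.5]
gripper_width: 15.4
```

```bash
python3 -c "
from h import *
s=get_state();print(s['ee_pos'],s['gripper_width'],s['ft_force'],s['wrist_torque'],s['orientation'][:,0])
cv2.imwrite('pics/w4.png',get_image('wrist'))"
```

```text
[ 569.21808485 -131.41009008  143.23370698] 15.394922647174768 [ 1.52343403  0.65536741 -8.52543393] [ 0.14622123 -0.32963407  0.05136575] [-5.34773625e-01  8.44995339e-01  2.15995300e-04]
```

View pics/w4.png

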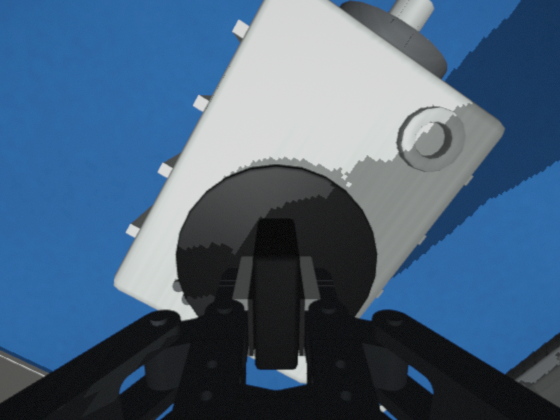

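The knob came up with the gripper: the skirt looks unchanged to the camera while the case receded. The −8.5 N matches spring plus weight at about 8 mm. Now I turn it, still raised.

play_rows:
  rows:
    - [1,[0,0,0],0.05]
    - [1,[0,0,0],0.1]
    - [1,[0,0,0],0.1]
    - [1,[0,0,0],0.1]
    - [1,[0,0,0],0.1]

```text
clock: 9.68
ee_pos: [569.3, -131.6, 143.3]
orientation: [[-0.111, -0.0, -0.994], [0.994, -0.0, -0.111], [-0.0, -1.0, 0.0]]
ft_force: [1.0, -0.7, -7.8]
gripper_width: 15.7
```

play_rows:
  rows:
    - [1,[0,0,0],0.1]
    - [1,[0,0,0],0.1]
    - [1,[0,0,0],0.05]
    - [1,[0,0,0],0]
    - [1,[0,0,0],0]

```text
clock: 10.3
ee_pos: [569.3, -131.7, 143.3]
orientation: [[0.135, -0.0, -0.991], [0.991, -0.0, 0.135], [-0.0, -1.0, 0.0]]
ft_force: [1.3, -0.8, -8.7]
gripper_width: 15.6
```

play_rows:
  rows:
    - [1,[0,0.001,0],0.03]
    - [1,[0,0.0003,0],0.03]
    - [1,[0,0,0],0]
    - [1,[0,0,0],0]
    - [1,[0,0,0],0]

```text
clock: 10.92
ee_pos: [569.3, -131.7, 142.0]
orientation: [[0.195, -0.0, -0.981], [0.981, -0.0, 0.195], [-0.0, -1.0, 0.0]]
ft_force: [2.1, -1.8, -7.8]
gripper_width: 15.7
```

play_rows:
  rows:
    - [1,[0,0.0003,0],0]
    - [1,[0,0,0],0]
    - [1,[0,0,0],0]
    - [1,[0,0,0],0]
    - [1,[0,0,0],0]

```text
clock: 11.55
ee_pos: [569.3, -131.7, 141.7]
orientation: [[0.195, -0.0, -0.981], [0.981, -0.0, 0.195], [-0.0, -1.0, 0.0]]
ft_force: [-0.4, -3.3, -7.6]
gripper_width: 15.3
```

play_rows:
  rows:
    - [1,[0,0.0002,0],0]
    - [1,[0,0,0],0]
    - [1,[0,0,0],0]
    - [1,[0,0,0],0]
    - [1,[0,0,0],0]

```text
clock: 12.18
ee_pos: [569.3, -131.6, 141.5]
orientation: [[0.195, -0.0, -0.981], [0.981, -0.0, 0.195], [-0.0, -1.0, 0.0]]
ft_force: [0.5, -3.3, -8.1]
gripper_width: 15.5
```

play_rows:
  rows:
    - [1,[0,0.0002,0],0]
    - [1,[0,0,0],0]
    - [1,[0,0,0],0]
    - [1,[0,0,0],0]
    - [1,[0,0,0],0]

```text
clock: 12.8
ee_pos: [569.3, -131.6, 141.4]
orientation: [[0.195, -0.0, -0.981], [0.981, -0.0, 0.195], [-0.0, -1.0, -0.0]]
ft_force: [-0.2, -3.3, -4.7]
gripper_width: 15.5
```

play_rows:
  rows:
    - [1,[0,0.0001,0],0]
    - [1,[0,0,0],0]
    - [1,[0,0,0],0]
    - [1,[0,0,0],0]
    - [1,[0,0,0],0]

```text
clock: 13.42
ee_pos: [569.3, -131.6, 141.4]
orientation: [[0.195, 0.0, -0.981], [0.981, -0.0, 0.195], [-0.0, -1.0, -0.0]]
ft_force: [-1.4, -4.8, -3.3]
gripper_width: 15.3
```

play_rows:
  rows:
    - [1,[0,0.0001,0],0.02]
    - [1,[0,0,0],0.02]
    - [1,[0,0,0],0]
    - [1,[0,0,0],0]
    - [1,[0,0,0],0]

```text
clock: 14.05
ee_pos: [569.3, -131.6, 141.4]
orientation: [[0.234, 0.0, -0.972], [0.972, -0.0, 0.234], [-0.0, -1.0, -0.0]]
ft_force: [-1.0, -5.2, -3.7]
gripper_width: 15.5
```

play_rows:
  rows:
    - [1,[0,0,0],0.02]
    - [1,[0,0,0],0.02]
    - [1,[0,0,0],0]
    - [1,[0,0,0],0]
    - [1,[0,0,0],0]

```text
clock: 14.68
ee_pos: [569.3, -131.6, 141.3]
orientation: [[0.273, 0.0, -0.962], [0.962, -0.0, 0.273], [-0.0, -1.0, -0.0]]
ft_force: [-0.8, -4.9, -2.8]
gripper_width: 15.8
```

play_rows:
  rows:
    - [1,[0,0,0],0.02]
    - [1,[0,0,0],0.02]
    - [1,[0,0,0],0]
    - [1,[0,0,0],0]
    - [1,[0,0,0],0]

```text
clock: 15.3
ee_pos: [569.3, -131.6, 141.3]
orientation: [[0.311, 0.0, -0.95], [0.95, -0.0, 0.311], [-0.0, -1.0, -0.0]]
ft_force: [-1.6, -4.6, -2.9]
gripper_width: 15.2
```

play_rows:
  rows:
    - [1,[0,0,0],0.02]
    - [1,[0,0,0],0.02]
    - [1,[0,0,0],0]
    - [1,[0,0,0],0]
    - [1,[0,0,0],0]

```text
clock: 15.92
ee_pos: [569.3, -131.6, 141.3]
orientation: [[0.349, 0.0, -0.937], [0.937, -0.0, 0.349], [-0.0, -1.0, -0.0]]
ft_force: [-1.9, -5.0, -2.8]
gripper_width: 15.7
```

Still on the face at 0.92 rad, so I keep sweeping.

play_rows:
  rows:
    - [1,[0,0,0],0.02]
    - [1,[0,0,0],0.02]
    - [1,[0,0,0],0]
    - [1,[0,0,0],0]
    - [1,[0,0,0],0]

```text
clock: 16.55
ee_pos: [569.3, -131.6, 141.3]
orientation: [[0.386, 0.0, -0.923], [0.923, -0.0, 0.386], [-0.0, -1.0, -0.0]]
ft_force: [-1.8, -5.0, -2.4]
gripper_width: 15.8
```

play_rows:
  rows:
    - [1,[0,0,0],0.02]
    - [1,[0,0,0],0.02]
    - [1,[0,0,0],0]
    - [1,[0,0,0],0]
    - [1,[0,0,0],0]

```text
clock: 17.18
ee_pos: [569.3, -131.6, 141.3]
orientation: [[0.423, 0.0, -0.906], [0.906, -0.0, 0.423], [-0.0, -1.0, -0.0]]
ft_force: [-0.8, -4.5, -3.6]
gripper_width: 15.5
```

play_rows:
  rows:
    - [1,[0,0,0],0.02]
    - [1,[0,0,0],0.02]
    - [1,[0,0,0],0]
    - [1,[0,0,0],0]
    - [1,[0,0,0],0]

```text
clock: 17.8
ee_pos: [569.3, -131.7, 141.3]
orientation: [[0.458, 0.0, -0.889], [0.889, -0.001, 0.458], [-0.0, -1.0, -0.0]]
ft_force: [-2.1, -4.9, -2.5]
gripper_width: 15.5
```

```bash
python3 -c "
from h import *
s=get_state();print(s['ee_pos'],s['ft_force'],s['wrist_torque'])"
```

```text
[ 569.27742505 -131.68281719  141.31155537] [-2.07270846 -4.91660507 -2.49941714] [-1.17591605  0.26034499 -0.03225374]
```

play_rows:
  rows:
    - [1,[0,0,0],0.02]
    - [1,[0,0,0],0.02]
    - [1,[0,0,0],0]
    - [1,[0,0,0],0]
    - [1,[0,0,0],0]

```text
clock: 18.42
ee_pos: [569.3, -131.7, 141.3]
orientation: [[0.494, -0.0, -0.87], [0.87, -0.001, 0.494], [-0.0, -1.0, -0.0]]
ft_force: [-1.2, -5.2, -3.4]
gripper_width: 15.8
```

play_rows:
  rows:
    - [1,[0,0,0],0.02]
    - [1,[0,0,0],0.02]
    - [1,[0,0,0],0]
    - [1,[0,0,0],0]
    - [1,[0,0,0],0]

```text
clock: 19.05
ee_pos: [569.3, -131.7, 141.3]
orientation: [[0.528, -0.0, -0.849], [0.849, -0.001, 0.528], [-0.0, -1.0, -0.0]]
ft_force: [-1.2, -5.8, -3.9]
gripper_width: 15.3
```

play_rows:
  rows:
    - [1,[0,0,0],0.02]
    - [1,[0,0,0],0.02]
    - [1,[0,0,0],0]
    - [1,[0,0,0],0]
    - [1,[0,0,0],0]

```text
clock: 19.68
ee_pos: [569.3, -131.7, 141.2]
orientation: [[0.562, -0.0, -0.827], [0.827, -0.001, 0.562], [-0.001, -1.0, -0.0]]
ft_force: [-1.1, -4.3, -3.2]
gripper_width: 15.5
```

play_rows:
  rows:
    - [1,[0,0,0],0.02]
    - [1,[0,0,0],0.02]
    - [1,[0,0,0],0]
    - [1,[0,0,0],0]
    - [1,[0,0,0],0]

```text
clock: 20.3
ee_pos: [569.2, -131.7, 141.0]
orientation: [[0.594, -0.0, -0.804], [0.804, -0.001, 0.594], [-0.001, -1.0, -0.0]]
ft_force: [-1.6, -4.9, -6.0]
gripper_width: 15.6
```

play_rows:
  rows:
    - [1,[0,0,0],0.02]
    - [1,[0,0,0],0]
    - [1,[0,0,0],0]
    - [1,[0,0,0],0]
    - [1,[0,0,0],0]

```text
clock: 20.92
ee_pos: [569.3, -131.7, 140.8]
orientation: [[0.61, -0.0, -0.792], [0.792, -0.001, 0.61], [-0.001, -1.0, 0.0]]
ft_force: [-0.7, -5.4, -6.0]
gripper_width: 15.2
```

```bash
python3 -c "
from h import *
s=get_state();print(s['ee_pos'],s['ft_force'],s['wrist_torque'])"
```

```text
[ 569.25617267 -131.72476662  140.7844478 ] [-0.70890031 -5.41096484 -5.98821174] [-1.16517793  0.06453892  0.01720236]
```

play_rows:
  rows:
    - [1,[0,0.0002,0],0.01]
    - [1,[0,0,0],0]
    - [1,[0,0,0],0]
    - [1,[0,0,0],0]
    - [1,[0,0,0],0]

```text
clock: 21.55
ee_pos: [569.2, -131.7, 140.5]
orientation: [[0.618, -0.0, -0.786], [0.786, -0.001, 0.618], [-0.001, -1.0, 0.0]]
ft_force: [-0.3, -5.7, -6.4]
gripper_width: 15.4
```

play_rows:
  rows:
    - [1,[0,0.0002,0],0]
    - [1,[0,0,0],0]
    - [1,[0,0,0],0]
    - [1,[0,0,0],0]
    - [1,[0,0,0],0]

```text
clock: 22.18
ee_pos: [569.3, -131.7, 140.3]
orientation: [[0.618, -0.0, -0.786], [0.786, -0.001, 0.618], [-0.001, -1.0, 0.0]]
ft_force: [-0.3, -5.8, -7.2]
gripper_width: 15.4
```

```bash
python3 -c "
from h import *
s=get_state();print(s['ee_pos'],s['ft_force'],s['wrist_torque'])"
```

```text
[ 569.26150969 -131.749168    140.28776272] [-0.30672835 -5.79171095 -7.16168803] [-1.19840001  0.05503143 -0.036689  ]
```

play_rows:
  rows:
    - [1,[0,0.0004,0],0]
    - [1,[0,0.0004,0],0]
    - [1,[0,0.0004,0],0]
    - [1,[0,0,0],0]
    - [1,[0,0,0],0]

```text
clock: 22.8
ee_pos: [569.2, -131.7, 139.1]
orientation: [[0.618, -0.0, -0.786], [0.786, -0.001, 0.618], [-0.001, -1.0, 0.0]]
ft_force: [-0.6, -5.6, -6.9]
gripper_width: 15.3
```

play_rows:
  rows:
    - [1,[0,0.0004,0],0]
    - [1,[0,0.0004,0],0]
    - [1,[0,0.0004,0],0]
    - [1,[0,0,0],0]
    - [1,[0,0,0],0]

```text
clock: 23.42
ee_pos: [569.3, -131.7, 138.1]
orientation: [[0.618, -0.0, -0.786], [0.786, -0.001, 0.618], [-0.001, -1.0, -0.0]]
ft_force: [-0.9, -5.7, -6.1]
gripper_width: 15.2
```

```bash
python3 -c "
from h import *
s=get_state();print(s['ee_pos'],s['ft_force'],s['wrist_torque'])"
```

```text
[ 569.25145511 -131.73076863  138.05066435] [-0.93373638 -5.74865921 -6.10146124] [-1.17667704  0.17641672 -0.01655207]
```

play_rows:
  rows:
    - [1,[0,0.0004,0],0]
    - [1,[0,0.0004,0],0]
    - [1,[0,0.0004,0],0]
    - [1,[0,0.0004,0],0]
    - [1,[0,0,0],0]

```text
clock: 24.05
ee_pos: [569.2, -131.8, 136.6]
orientation: [[0.618, -0.0, -0.786], [0.786, -0.001, 0.618], [-0.001, -1.0, -0.0]]
ft_force: [-1.0, -5.9, -4.8]
gripper_width: 15.4
```

```bash
python3 -c "
from h import *
s=get_state();print(s['ee_pos'],s['ft_force'],s['wrist_torque'])"
```

```text
[ 569.24084006 -131.76766735  136.63004901] [-0.97005747 -5.85007757 -4.77864897] [-1.19270045  0.14781239 -0.05227581]
```

play_rows:
  rows:
    - [1,[0,0.0003,0],0]
    - [1,[0,0.0003,0],0]
    - [1,[0,0.0002,0],0]
    - [1,[0,0,0],0]
    - [1,[0,0,0],0]
  squeeze: 20

```text
clock: 24.68
ee_pos: [569.2, -131.8, 135.9]
orientation: [[0.618, -0.0, -0.786], [0.786, -0.001, 0.618], [-0.001, -1.0, -0.0]]
ft_force: [-0.1, -5.6, -4.5]
gripper_width: 15.5
```

play_rows:
  rows:
    - [0.5,[0,0,0],0]
    - [0.3,[0,0,0],0]
    - [0,[0,0,0],0]
    - [0,[0,0,0],0]
    - [0,[0,0,0],0]

```text
clock: 25.3
ee_pos: [569.4, -131.3, 136.0]
orientation: [[0.618, 0.0, -0.787], [0.787, 0.0, 0.618], [0.0, -1.0, -0.0]]
ft_force: [0.1, -0.4, 0.9]
gripper_width: 42.6
```

play_rows:
  rows:
    - [0,[0,-0.005,0],0]
    - [-0.3,[0,-0.02,0],0]
    - [-0.6,[0,-0.03,0],0]
    - [-1,[0,-0.03,0],0]
    - [-1,[0,-0.03,0],0]

```text
clock: 25.92
ee_pos: [569.3, -131.5, 252.3]
orientation: [[0.618, 0.0, -0.786], [0.786, 0.0, 0.618], [0.0, -1.0, -0.0]]
ft_force: [0.3, 0.7, 0.7]
gripper_width: 85.6
```

play_rows:
  rows:
    - [-1,[0,0,0],0]
    - [-1,[0,0,0],0]
    - [-1,[0,0,0],0]
    - [-1,[0,0,0],0]
    - [-1,[0,0,0],0]

```text
clock: 26.55
ee_pos: [569.1, -131.4, 250.3]
orientation: [[0.618, -0.001, -0.786], [0.786, 0.0, 0.618], [-0.001, -1.0, 0.001]]
ft_force: [0.5, 0.2, -0.0]
gripper_width: 85.1
```

```bash
python3 - <<'E'
from h import *
s=get_state();im=get_image("wrist");np.save("pics/w5.npy",np.r_[s["ee_pos"],s["orientation"].ravel()])
print(s["joints"],s["ee_pos"],s["ft_force"],s["wrist_torque"])
cv2.imwrite("pics/w5f.png",im)
cv2.imwrite("pics/w5.png",cv2.resize(im[90:290,156:396],None,fx=3,fy=3,interpolation=2))
E
```

```text
[-2.26955956e-01  3.62940597e-01  1.16993381e-02  1.22072197e+00
 -2.82390095e-05  4.38882693e-01] [ 569.05360391 -131.42296517  250.2832431 ] [ 0.53531971  0.20549979 -0.0121329 ] [-0.05346842  0.00710525  0.00898982]
```

View pics/w5.png

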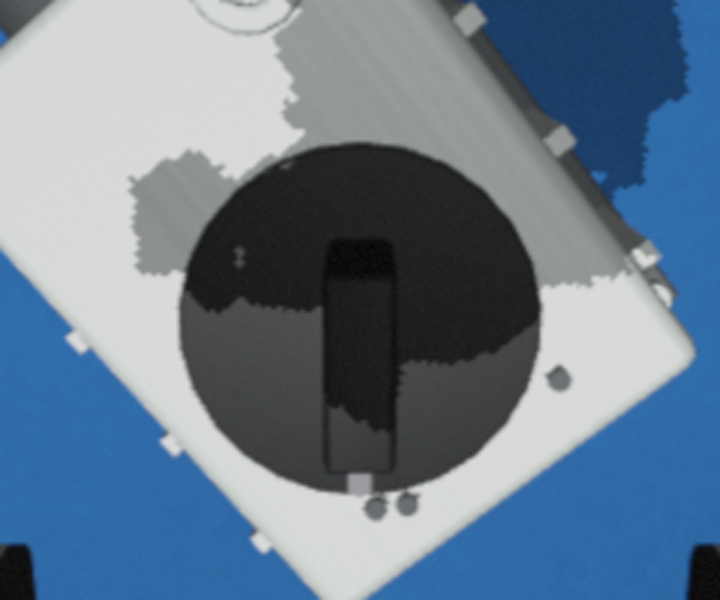

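The rib is still straight down the picture, just past the two pips at (390,505), so the knob holds about 1.23 rad. The skirt measures 360 px across against 363 px when it was home in first from the same height; riding on the face it would be about 372 px.

```bash
python3 -c "
from rig import *
print(job_done())"
```

```text
the job is handed in; nothing more can be done
None
```

The knob is in the second notch, released, and the job was handed in at about 26.6 s. `job_done()` reports no verdict.

- **What I did:** I gripped the bar, pulled the knob up about 8 mm and turned it clockwise to 0.76 rad while raised. I then rode the key lightly on the plate face in 0.04 rad steps. At about 1.20 rad the plate stopped carrying the knob. I lowered it at 1.23 rad with almost no torque on the wrist, opened the gripper and backed off 115 mm.
- **Last checks:**
  - **Turn:** the pointer rib stayed at about 1.23 rad after release.
  - **Height:** the skirt measured 360 px across, against 363 px when home in first from the same height. Riding on the face it would be about 372 px, so the knob is home, good to about 1 mm.
  - **Forces and bystanders:** the wrist force was near zero after release. The bearing still lies on the gearbox top. I did not look at the other bystanders again, but the arm stayed well above them.
- **What disagreed:** the two wrist views put the knob's axis about 5 mm apart, so I used their average. A sideways force of about 5 N, steady through the sweep, went away on release. During the lowering, ft_force read about −7.2 N at about 5 mm and −4.5 N near home, about 2 N less than the spring and weight given.

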